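Slide a flat tin under the scanner head and start the scan

TASK

Feed the flat lidded tin lengthways between the guide rails and slide it under the low scanner head until it is fully home on the stop behind it; press it there for about half a second with roughly 10 N (a kilo's push, on top of the little it takes to slide it), and never load the scanner with more than 25 N through the tin. Then back off, leaving the tin home, press the start key fully down and let go. Leave the deep tin, the jar and the cup where they stand.

Things in the scene. Friction and masses are not known exactly. Their poses are not given: they have to be found in the camera images.
- tin: flat lidded steel tin, 180 long (its x) x 62 wide (its y) x 30 mm high, the same both ways round; 0.35 to 0.7 kg, unknown; sliding it on the table takes 2 to 8 N. Origin: centre of its underside. Push on the flat narrow end face; it may also be gripped across its 62 mm width
- gantry: scanner gantry, fixed to the table: a white head over a lane between two rails. Origin: on the table, on the lane's centre line, under the front (entry) edge of the head; x points along the lane in the push direction, y to the left of it, z up. The lane's floor is the table. The points lane, head and stop_zone, below, share its axes; their x, y are given in its frame
- lane (a point): same point as the gantry's origin. Steel rails 20 mm high, 8 mm thick, 66 mm apart (2 mm play each side of the tin), from x = -40 to +135 mm; from x = -40 back to -81 mm they flare to a mouth 90 mm wide
- head (a point): centre of the underside of the scanner head. Head: x = 0 to 70 mm, y = -88 to +88 mm, underside 36 mm and top 114 mm above the table: the tin passes under it, a gripper does not
- stop_zone (a point): middle of the zone behind the head where the stop may be, 107 mm past the head's front edge, 15 mm up. The stop is a rigid steel plate across the lane, clamped anywhere from 13 mm before to 13 mm beyond this point; not measured: find it by feel. With the tin home its rear end is 60 to 86 mm in front of the head
- tongue (a joint): sprung brass tongue, 14 mm wide, that sticks out 8 mm from the stop's face towards the entry; value in m: 0 = free, 0.008 = pushed flush with the stop's face (tin home; above 0.006 counts). It pushes back with only 0.4 to 1 N, which does not move the tin
- start (a joint): start key, travel in m: 0 = up, 0.006 = fully down (above 0.0045 counts); a spring that takes about 5 N fully down and comes back by itself
- start_top (a point): centre of the top of the round grey start key (28 mm across), on a grey box 40 mm high beside the lane's mouth; pressed straight down
- deep_tin: bystander: deep lidded tin 166 x 96 x 61 mm, does not fit under the head. Origin: centre of underside
- shaker: bystander: glass jar with steel cap, 52 mm across, 80 mm high. Origin: centre of underside
- cup: bystander: steel cup, 72 mm across, 80 mm high. Origin: centre of underside
Not all that is in view belongs to the job. What is shaped like the tin but green or pink is not meant.

How it is judged:
On the way, in this order (a step that is already met when the one before it is completed fails the run):
1. the tin's nose is under the scanner head, between the rails and flat on the table (x of tin in the frame of gantry above -0.08 m and y of tin in the frame of gantry between -0.006 and 0.006 m and height (world z) of tin below 0.005 m), for 0.1 s.
2. the tin is home (tongue pushed in over 6 mm) and pressed against the stop with over 4 N for 0.3 s (value of joint tongue above 0.006 m and x of tin in the frame of gantry above 0 m and contact force between tin and gantry above 4 N), for 0.3 s.
3. the start key is fully down (over 4.5 mm) while the tin is home and nothing of the robot is on it (value of joint start above 0.0045 m and value of joint tongue above 0.006 m and contact force between each of the arm, the fingers and tin below 0.2 N), for 0.05 s.
At the end, for the whole second after the job is handed in: The tin lies at rest flat on the table in the lane (within 5 mm of its centre line and 0.06 rad of its direction), under the head, home on the stop (tongue still pushed in over 6 mm of 8), and the start key is up again (under 2 mm) (value of joint tongue above 0.006 m and value of joint start below 0.002 m and x of tin in the frame of gantry above 0 m and y of tin in the frame of gantry between -0.005 and 0.005 m and angle between the x axis of tin and the x axis of gantry, either way round below 0.06 rad and height (world z) of tin below 0.005 m and linear speed of tin below 0.01 m/s); the robot touches nothing.
It fails at once if the tin loads the scanner (rails, head or stop) with more than 25 N (contact force between tin and gantry above 25 N).
It fails at once if the deep tin, the jar or the cup is moved by more than 20 mm (distance of any of deep_tin, shaker, cup from where it was at the start of the episode above 0.02 m).
It also fails if it takes over 64 s, if anything falls off the work surface, if the arm or the gripper's body presses on something with over 40 N, if the wrist force passes 120 N, or if a joint passes its speed limit or range.

ROBOT

A 6-joint arm with a two-finger parallel gripper is mounted at the origin on the work surface. World frame = base frame: x ahead of the robot, y to its left, z up, the work surface at z = 0. Lengths are in m, angles in rad, forces in N, time in s.
With the tool pointing down it reaches from about 0.375 to 0.975 m from the base axis. Payload 3.8 kg.
Tool frame: the origin (TCP) lies midway between the tips of the shut fingers; the grasp point (between the pads) lies 19 mm behind it; x points along the fingers, y is the direction in which the jaws open and shut, and the axes are right-handed (so a half turn about x gives the same grasp; the last joint's range is limited). The gripper opens to 88 mm and grips with 3 to 60 N. Pads are 18 mm wide; open, the fingers measure 123 mm over their backs; the gripper's body (75 mm by 187 mm) begins 45 mm behind the grasp point.
Start: joints at [1.078, 0.264, 1.604, -0, 1.274, -0.037], TCP at [0.297, 0.606, 0.207] pointing down, gripper open.
Joint ranges: [-2.63, 2.63], [-0.94, 2.18], [0.31, 2.57], [-1.31, 4.45], [0, 2.66], [-2.55, 2.55]. Speed limits (rad/s): [2.57, 2.57, 3.14, 3.14, 3.14, 3.14].

INTERFACE

Orientations are given as a rotation vector (axis times angle).
In Python, from cell import manip, inverse_kinematics, cams, order gives the robot as it stands. Calls block until the motion is done:
- manip.move_pose(position, orientation): joint-space move of the TCP to a pose.
- manip.move_linear(position, rate=0.15, rot=None): straight line of the TCP; rot=None keeps the orientation; rate is the mean speed in m/s.
- manip.set_joints(angles): joint-space move.
- manip.set_gripper(opening, force=None): finger opening in m; force is the grip in N (None keeps the last); returns when the fingers have stopped.
- manip.dwell(seconds).
- inverse_kinematics(position, orientation): joint angles nearest the present ones, or None.
- manip.state(): the state.
- cams.capture(name): name is "scene" or "top"; returns a dict with "image" (420x560x3 uint8, blue, green, red), "z_map" (420x560 float32, m along the optical axis (not along the pixel's ray), 0 where there is no reading), "intrinsics" (3x3 intrinsics, pixels), "k1" (the pictures are not rectified: a ray, as slopes to the right and down, at radius r is drawn at 1 + k1 r^2 times it, then the intrinsics apply), "position" and "orientation" of the camera in the world. Camera axes: x right, y down, z forward; pixel columns grow to the right and rows downward; lengths in m; the calibration is good to about 2 mm. A picture is of the moment at which its call begins.
A pose or a line that the arm cannot do raises manip.IKError and nothing moves.
- order.close_job(): hands the job in, once; it reports no verdict.
The state is a dict: "clock": time; "joint_pos": joint angles; "joint_velocities": joint speeds; "tau": joint torques, N m; "tool_pos": TCP position; "tcp_rot": TCP orientation; "contact_force": force on the tool from outside, world axes, zero at the start; "moment": the same for the moment, N m; "gripper_width": finger opening in m.
Only numpy, scipy, OpenCV 4.12 (cv2) and the standard library are available. Lean on these libraries where they do the work, as an engineer would, in place of code of your own. Each camera call takes 0.05 s, during which the arm holds its last target.

## Working session

There is one attempt and no reset: what is moved stays moved. The work goes in short steps, each a Python script; the robot and the scene stay as the last script left them, time stands still between calls to the robot, and variables do not carry over. Pictures are saved under pics/ and viewed, and the job is handed in when it is done.

```bash
ls; mkdir -p pics
python3 - <<'E'
from cell import manip, cams
import cv2,numpy as np
s=manip.state(); print(s)
for n in("scene","top"):
    c=cams.capture(n); cv2.imwrite(f"pics/{n}0.png",c["image"]); np.savez(f"{n}0.npz",**c)
    print(n,c["intrinsics"],c["k1"],c["position"],c["orientation"])
E
```

```text
pics
{'clock': 0.0, 'joint_pos': array([ 1.07809292e+00,  2.64755071e-01,  1.60533564e+00,  1.73233835e-05,
        1.27370726e+00, -3.68989454e-02]), 'joint_velocities': array([ 1.61459545e-03,  6.93972193e-05,  6.21661764e-04,  5.02696953e-04,
       -8.74152057e-04, -1.06891332e-03]), 'tau': array([ 4.19638149e-03, -5.02104521e+01, -3.56879425e+01,  7.31370086e-02,
        2.94623792e-02, -1.59019464e-04]), 'tool_pos': array([0.29675751, 0.60541396, 0.20600751]), 'tcp_rot': array([ 0.35577889,  1.54167772, -0.3591395 ]), 'contact_force': array([-0.94124214,  0.78332942,  0.634854  ]), 'moment': array([-0.01178456,  0.0031598 , -0.02930014]), 'gripper_width': 0.0880987183553157}
scene [[408.65206698   0.         281.65978498]
 [  0.         408.65206698 208.14848553]
 [  0.           0.           1.        ]] -0.0886711149946802 [0.9293488  0.26796444 0.94283034] [-1.0340749  -2.67325905  0.74929513]
top [[432.79660136   0.         275.86514764]
 [  0.         432.79660136 213.90459779]
 [  0.           0.           1.        ]] -0.054793953586264044 [ 0.38601625 -0.13870884  1.0035685 ] [-2.16556124  2.10193332 -0.2300346 ]
```

View pics/scene0.png

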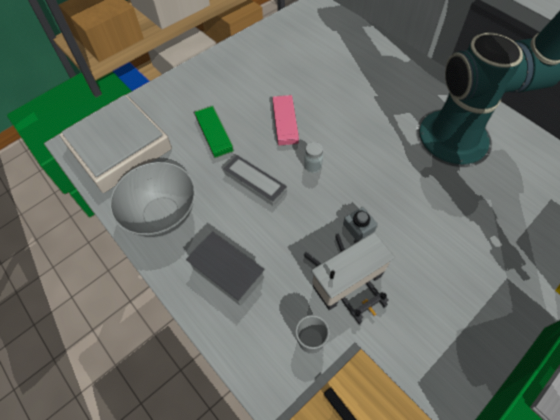

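View pics/top0.png

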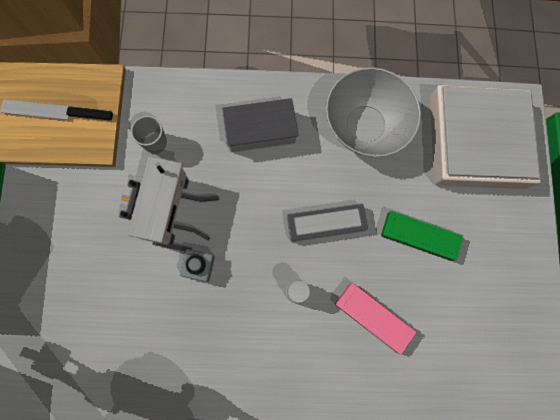

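```bash
cat > h.py <<'E'
import numpy as np,cv2
from scipy.spatial.transform import Rotation as R
def load(n):
    d=np.load(n,allow_pickle=True); return {k:d[k] for k in d}
def slopes(c,uv):
    K=c["intrinsics"]; k1=float(c["k1"]); uv=np.atleast_2d(np.float64(uv))
    return cv2.undistortPoints(uv.reshape(-1,1,2),K,np.array([k1,0,0,0,0.])).reshape(-1,2)
def rot(c):
    o=np.array(c["orientation"]); return R.from_rotvec(o).as_matrix()
def onplane(c,uv,z):
    s=slopes(c,uv); d=np.c_[s,np.ones(len(s))]@rot(c).T; p=np.array(c["position"])
    t=(z-p[2])/d[:,2]; return p+t[:,None]*d
def proj(c,P):
    P=np.atleast_2d(P); q=(P-np.array(c["position"]))@rot(c); s=q[:,:2]/q[:,2:]
    r2=(s**2).sum(1,keepdims=True); s=s*(1+float(c["k1"])*r2); K=c["intrinsics"]
    return s*[K[0,0],K[1,1]]+[K[0,2],K[1,2]]
def cloud(c):
    z=np.array(c["z_map"]); h,w=z.shape; u,v=np.meshgrid(np.arange(w),np.arange(h))
    s=slopes(c,np.c_[u.ravel(),v.ravel()]); P=np.c_[s,np.ones(len(s))]*z.reshape(-1,1)
    W=P@rot(c).T+np.array(c["position"]); W[z.ravel()==0]=np.nan
    return W.reshape(h,w,3)
E
python3 - <<'E'
from h import *
for n in("scene","top"):
    c=load(n+"0.npz"); W=cloud(c)
    pts={"top":[(327,222),(260,122),(158,200),(195,264),(298,292),(300,350)],"scene":[(255,180),(225,265),(350,265),(360,218),(314,152)]}[n]
    for p in pts: print(n,p,W[p[1],p[0]].round(4))
c=load("top0.npz"); im=c["image"]
a=cv2.resize(im[140:300,100:260],(600,600),interpolation=cv2.INTER_CUBIC); cv2.imwrite("pics/t_g.png",a)
a=cv2.resize(im[180:270,270:390],(800,600),interpolation=cv2.INTER_CUBIC); cv2.imwrite("pics/t_t.png",a)
c=load("scene0.npz"); im=c["image"]
a=cv2.resize(im[190:330,280:420],(600,600),interpolation=cv2.INTER_CUBIC); cv2.imwrite("pics/s_g.png",a)
E
```

```text
scene (255, 180) [ 0.5639 -0.2656  0.0265]
scene (225, 265) [ 0.7851 -0.1086  0.0607]
scene (350, 265) [0.5902 0.0982 0.1104]
scene (360, 218) [0.4595 0.0186 0.0605]
scene (314, 152) [ 0.4061 -0.2001  0.0746]
top (327, 222) [ 0.5574 -0.2794  0.0298]
top (260, 122) [ 0.7809 -0.1184  0.0634]
top (158, 200) [0.5775 0.0877 0.1165]
top (195, 264) [0.4506 0.0113 0.0595]
top (298, 292) [ 0.3969 -0.2116  0.0813]
top (300, 350) [ 0.2695 -0.2247  0.0023]
```

Run:
```python
import cv2,numpy as np
a=cv2.imread("pics/t_g.png");b=cv2.imread("pics/s_g.png")
```

```text
(no output)
```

View pics/t_g.png

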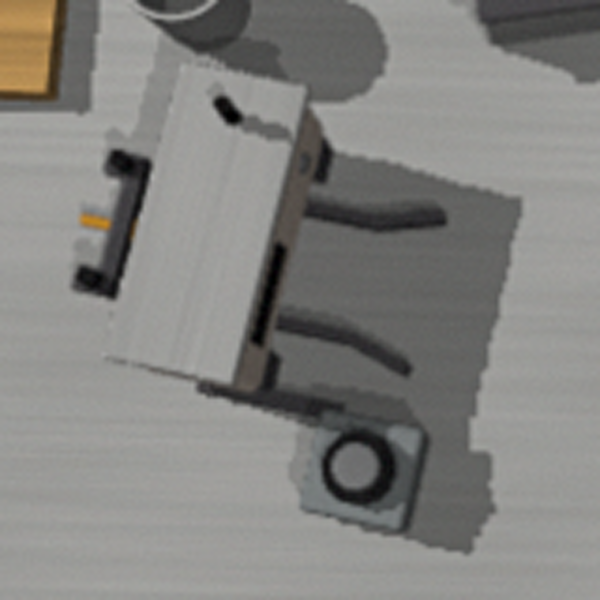

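View pics/s_g.png

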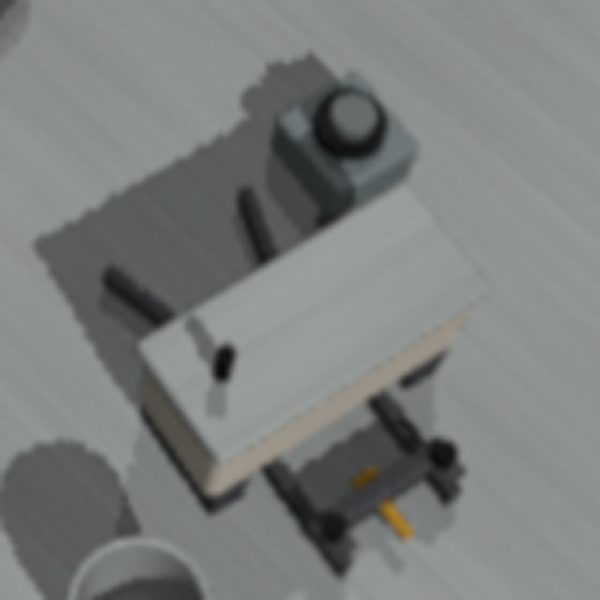

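View pics/t_t.png

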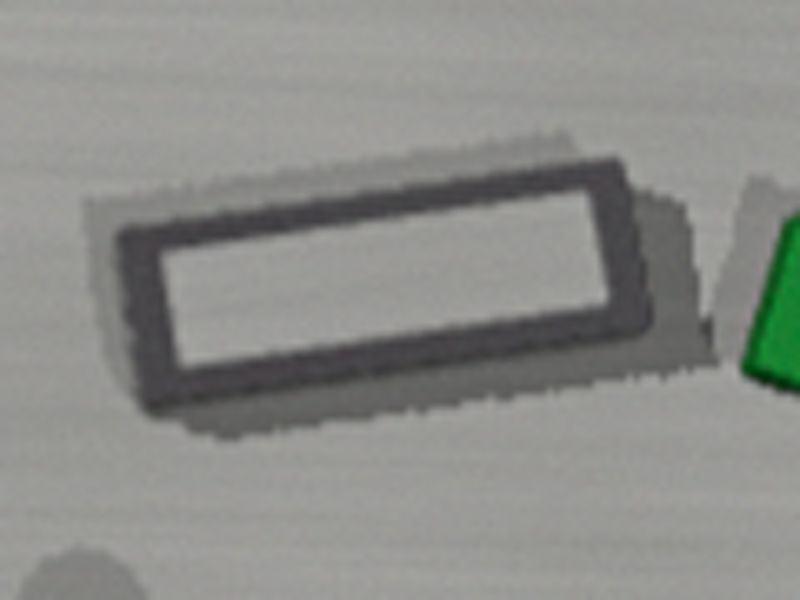

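```bash
cat > loc.py <<'E'
from h import *
def tin(c,box,thr=None):
    x0,y0,x1,y1=box; im=c["image"]; g=cv2.cvtColor(im,cv2.COLOR_BGR2GRAY)[y0:y1,x0:x1]
    W=cloud(c)[y0:y1,x0:x1]
    s=4; G=cv2.resize(g,None,fx=s,fy=s,interpolation=cv2.INTER_CUBIC)
    m=((G<thr)*255).astype(np.uint8)
    cs,h=cv2.findContours(m,cv2.RETR_CCOMP,cv2.CHAIN_APPROX_NONE)
    out=[]
    for i,k in enumerate(cs):
        a=cv2.contourArea(k)/s/s
        if a>300:
            p=(k.reshape(-1,2)+.5)/s-.5+[x0,y0]
            P=onplane(c,p,0.03)[:,:2]
            r=cv2.minAreaRect((P*1000).astype(np.float32)); out.append((h[0][i][3]>=0,a,r)); 
    return out
if __name__=="__main__":
    for n,b in(("top",(275,190,378,255)),("scene",(215,148,295,208))):
        c=load(n+"0.npz")
        for thr in (75,85,95,105):
            for o in tin(c,b,thr): 
                r=o[2]; bx=cv2.boxPoints(r); e0=bx[1]-bx[0];e1=bx[2]-bx[1]; e=e0 if np.hypot(*e0)>np.hypot(*e1) else e1
                print(n,thr,o[0],round(o[1]),np.round(r[0],1),np.round(r[1],1),np.degrees(np.arctan2(e[1],e[0])).round(2))
    for n,s,off,pts in(("top",3.75,(100,140),[(185,62),(305,85),(237,390),(105,357)]),("scene",600/140,(280,190),[(137,345),(403,188),(492,290),(217,462)])):
        c=load(n+"0.npz"); p=(np.array(pts)+.5)/s-.5+off
        P=onplane(c,p,0.114)[:,:2]; print(n,P.round(4).tolist(),"c",P.mean(0).round(4))
        for i in range(4):
            e=P[(i+1)%4]-P[i]; print(np.hypot(*e).round(4),np.degrees(np.arctan2(e[1],e[0])).round(2))
        W=cloud(c); m=(np.abs(W[...,2]-.114)<.012)&(np.hypot(W[...,0]-.58,W[...,1]-.09)<.12); Q=W[m][:,:2]
        print("depth",m.sum(),cv2.minAreaRect((Q*1000).astype(np.float32)),np.median(W[m][:,2]))
E
python3 loc.py
```

```text
top 75 False 1988 [ 557.  -280.8] [ 63.  179.1] -79.41
top 75 True 1318 [ 559.1 -280.5] [ 47.9 157.1] -79.51
top 85 False 2082 [ 556.9 -280.8] [ 65.2 181.4] -79.38
top 85 True 1258 [ 559.2 -280.5] [ 45.2 155.1] -79.7
top 95 False 2173 [ 553.3 -283.7] [ 73.3 187.2] -79.88
top 95 True 1219 [ 559.1 -280.4] [ 44.  153.9] -79.72
top 105 False 2702 [ 552.9 -290.5] [ 77.9 201.4] -79.84
top 105 True 1187 [ 559.2 -280.3] [ 43.  152.9] -79.79
scene 85 False 1192 [ 564.2 -274. ] [ 67.1 180.6] -78.88
scene 85 True 767 [ 559.4 -274.7] [ 47. 156.] -79.71
scene 95 False 1372 [ 566.5 -274.9] [ 71.4 190.2] -79.97
scene 95 True 731 [ 559.4 -274.6] [ 45.2 154.7] -79.73
scene 105 False 1447 [ 566.7 -274.3] [ 73.8 195. ] -80.04
scene 105 True 698 [ 559.4 -274.6] [ 43.6 152.7] -79.79
top [[0.6734, 0.1155], [0.6619, 0.046], [0.4865, 0.0713], [0.5024, 0.1455]] c [0.581  0.0946]
0.0704 -99.35
0.1772 171.78
0.0759 77.94
0.1736 -9.96
depth 2927 ((581.9307250976562, 95.7602767944336), (77.90875244140625, 175.0692901611328), 79.58702850341797) 0.11365361032065813
scene [[0.6619, 0.0507], [0.4951, 0.0824], [0.5058, 0.1533], [0.6759, 0.1214]] c [0.5847 0.102 ]
0.1698 169.23
0.0717 81.45
0.1731 -10.62
0.0721 -101.19
depth 2484 ((582.1646728515625, 101.20872497558594), (76.13761901855469, 177.15391540527344), 79.52606201171875) 0.11299453821094396
```

```bash
cat > edge.py <<'E'
from h import *
def refine(c,a,b,n=40,half=4,margin=.1):
    g=cv2.GaussianBlur(cv2.cvtColor(c["image"],cv2.COLOR_BGR2GRAY),(0,0),.7).astype(np.float32)
    a=np.array(a,float);b=np.array(b,float);t=(b-a)/np.hypot(*(b-a));nn=np.array([-t[1],t[0]])
    off=np.arange(-half,half+.01,.1);S=np.linspace(margin,1-margin,n);out=[]
    P=(a+S[:,None]*(b-a))[:,None,:]+off[None,:,None]*nn
    v=cv2.remap(g,P[...,0].astype(np.float32),P[...,1].astype(np.float32),cv2.INTER_LINEAR)
    d=np.abs(np.gradient(v,axis=1)); k=d.argmax(1); pts=P[np.arange(n),k]; w=d.max(1)
    return pts[w>0.3*np.median(w)]
def line(P):
    vx,vy,x,y=cv2.fitLine((P[:,:2]*1000).astype(np.float32),cv2.DIST_HUBER,0,1.0,.01).ravel(); 
    p=np.array([x,y]);r=(P[:,:2]*1000-p)@[-vy,vx]
    return p,np.array([vx,vy]),np.median(abs(r))
if __name__=="__main__":
  for n,s,off,pts in(("top",3.75,(100,140),[(185,62),(305,85),(237,390),(105,357)]),("scene",600/140,(280,190),[(137,345),(403,188),(492,290),(217,462)])):
    c=load(n+"0.npz"); p=(np.array(pts)+.5)/s-.5+off; L=[]
    for i in range(4):
        l=line(onplane(c,refine(c,p[i],p[(i+1)%4],half=2.5),.114)); L.append(l)
        print(n,i,np.degrees(np.arctan2(l[1][1],l[1][0])).round(2),l[2].round(2))
    C=[]
    for i in range(4):
        (p1,d1,_),(p2,d2,_)=L[i-1],L[i]; t=np.linalg.solve(np.c_[d1,-d2],p2-p1); C.append(p1+t[0]*d1)
    C=np.array(C); print(C.round(1).tolist(),C.mean(0), [np.hypot(*(C[i]-C[i-1])).round(1) for i in range(4)])
  for n,s,off,q,r in(("top",3.75,(100,140),(354,467),40),("scene",600/140,(280,190),(354,117),40)):
    c=load(n+"0.npz"); p=(np.array(q)+.5)/s-.5+off; print("key",n,onplane(c,[p],.06)); W=cloud(c)
    u,v=p.round().astype(int); print(W[v-1:v+2,u-1:u+2,2].round(4).tolist())
E
python3 edge.py
```

```text
top 0 73.58 0.8
top 1 -9.96 0.38
top 2 77.24 0.46
top 3 -9.9 0.05
[[680.0, 116.9000015258789], [658.7999877929688, 44.900001525878906], [488.8999938964844, 74.80000305175781], [505.29998779296875, 147.39999389648438]] [583.25867   95.996445] [np.float32(177.4), np.float32(75.0), np.float32(172.6), np.float32(74.5)]
scene 0 -10.12 0.7
scene 1 78.39 0.42
scene 2 -9.94 0.53
scene 3 79.92 0.35
[[662.2999877929688, 49.29999923706055], [492.29998779296875, 79.5999984741211], [507.20001220703125, 152.1999969482422], [675.2999877929688, 122.80000305175781]] [584.2906   100.967896] [np.float32(74.7), np.float32(172.6), np.float32(74.2), np.float32(170.7)]
key top [[0.45013593 0.0132789  0.06      ]]
[[0.0635, 0.0642, 0.0612], [0.0648, 0.0653, 0.0595], [0.0621, 0.0601, 0.0601]]
key scene [[0.45285428 0.02013309 0.06      ]]
[[0.0575, 0.0624, 0.0608], [0.0565, 0.0617, 0.0592], [0.0603, 0.0617, 0.0606]]
```

```bash
cat > m.py <<'E'
from h import *
from cell import manip, inverse_kinematics, cams, order
def orient(jaw_deg):
    a=np.radians(jaw_deg); x=np.array([0,0,-1.]); y=np.array([np.cos(a),np.sin(a),0]); z=np.cross(x,y)
    return R.from_matrix(np.c_[x,y,z]).as_rotvec()
def st(*k):
    s=manip.state(); return [np.round(s[i],4).tolist() for i in k]
def snap(tag):
    for n in("scene","top"):
        c=cams.capture(n); cv2.imwrite(f"pics/{n}{tag}.png",c["image"]); np.savez(f"{n}{tag}.npz",**c)
E
python3 - <<'E'
from m import *
s=manip.state(); print(R.from_rotvec(s["tcp_rot"]).as_matrix().round(3))
for j in(10.3,190.3,-10,170):
    for p in([.5673,-.3218,.12],[.55,-.1,.02]): print(j,p,inverse_kinematics(np.array(p),orient(j)))
E
```

```text
[[-0.001  0.44   0.898]
 [-0.002  0.898 -0.44 ]
 [-1.    -0.002 -0.   ]]
10.3 [0.5673, -0.3218, 0.12] [-5.54176080e-01  2.85878455e-01  1.74240964e+00 -4.44089210e-16
  1.11330455e+00 -7.33944993e-01]
10.3 [0.55, -0.1, 0.02] [-2.24410716e-01  2.36062531e-01  2.01659049e+00 -4.44089210e-16
  8.88939636e-01 -4.04179629e-01]
190.3 [0.5673, -0.3218, 0.12] [-0.55417608  0.28587845  1.74240964  0.          1.11330455  2.40764766]
190.3 [0.55, -0.1, 0.02] None
-10 [0.5673, -0.3218, 0.12] [-0.55417608  0.28587845  1.74240964  0.          1.11330455 -0.37964316]
-10 [0.55, -0.1, 0.02] [-2.24410716e-01  2.36062531e-01  2.01659049e+00 -4.44089210e-16
  8.88939636e-01 -4.98777908e-02]
170 [0.5673, -0.3218, 0.12] None
170 [0.55, -0.1, 0.02] None
```

Run:
```python
from m import *
d=np.array([np.cos(np.radians(100.3)),np.sin(np.radians(100.3))]); g=np.array([.5593,-.2775])-.045*d
manip.move_pose([*g,.22],orient(10.3)); print(st("clock","tool_pos"))
manip.move_linear([*g,.07],rate=.15)
snap("1"); print(st("clock","tool_pos","contact_force"))
```

```text
[3.475, [0.5677, -0.321, 0.22]]
[4.725, [0.5684, -0.3224, 0.0716], [0.4706, -0.2412, 0.111]]
```

View pics/top1.png

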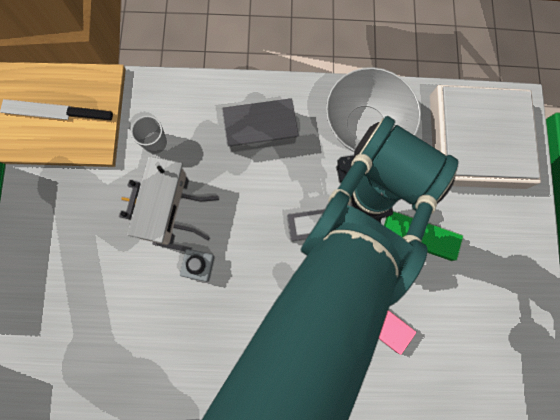

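View pics/scene1.png

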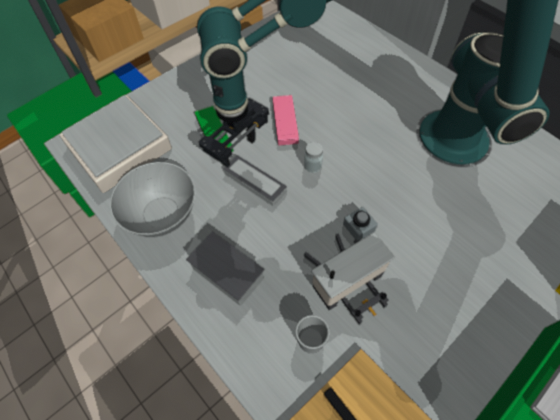

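Run:
```python
from m import *
for n in("top0.npz","scene0.npz"):
    c=load(n); W=cloud(c); m=(W[...,2]>.06)&(abs(W[...,0]-.85)<.35)&(W[...,1]<-.2)&(W[...,1]>-.55)&(W[...,0]>.5)
    Q=W[m]; print(n,Q[:,0].min(),np.percentile(Q[:,0],1),Q[Q[:,0].argmin()],Q[:,2].max())
d=np.array([np.cos(np.radians(100.3)),np.sin(np.radians(100.3))]); g=np.array([.5593,-.2775])-.045*d
manip.move_linear([*g,.006],rate=.08); print(st("clock","tool_pos","contact_force"))
manip.set_gripper(.05,force=15); manip.dwell(.1); print(st("clock","tool_pos","contact_force","moment","gripper_width","tcp_rot"))
```

```text
top0.npz 0.6625811561992043 0.6988350637935501 [ 0.66258116 -0.5467979   0.06342973] 0.08995075371003447
scene0.npz 0.6732557482343042 0.6939259957321788 [ 0.67325575 -0.5488306   0.06949356] 0.08770324119472961
[5.675, [0.5678, -0.3221, 0.0065], [0.3646, 0.2369, -1.0266]]
[6.4833, [0.5673, -0.3218, 0.006], [-0.8124, -0.2462, 0.8261], [-0.0657, 0.0587, -0.0358], 0.0497, [1.0758, 1.2889, -1.0758]]
```

Run:
```python
from m import *
snap("2")
c=load("scene2.npz"); cv2.imwrite("pics/s2z.png",cv2.resize(c["image"][90:230,180:320],(600,600),interpolation=cv2.INTER_CUBIC))
```

```text
(no output)
```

View pics/s2z.png

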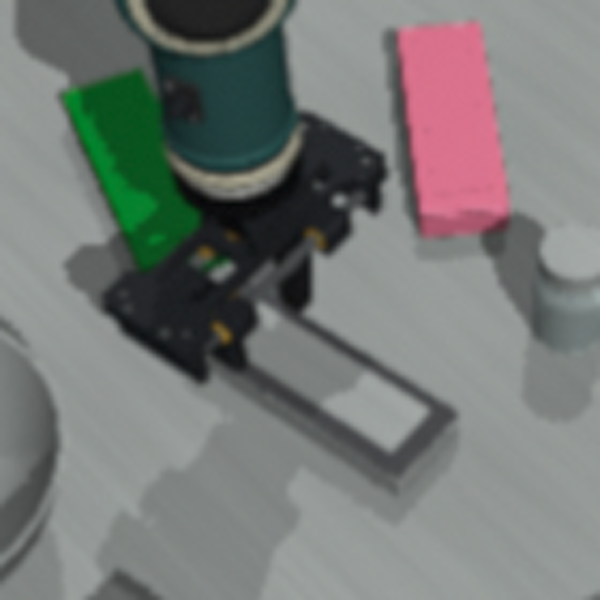

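Run:
```python
from m import *
manip.set_gripper(.04,force=15); print(st("clock","tool_pos","contact_force","gripper_width"))
manip.dwell(.3);print(st("clock","gripper_width"))
snap("3")
c=load("scene3.npz"); cv2.imwrite("pics/s3z.png",cv2.resize(c["image"][130:230,210:310],(600,600),interpolation=cv2.INTER_CUBIC))
for k in("2","3"):
    c=load(f"top{k}.npz"); cv2.imwrite(f"pics/t{k}z.png",cv2.resize(c["image"][150:270,270:430],(800,600),interpolation=cv2.INTER_CUBIC))
```

```text
[6.9417, [0.5674, -0.3218, 0.006], [0.2584, 0.3181, 0.1786], 0.0398]
[7.2417, 0.0405]
```

View pics/s3z.png

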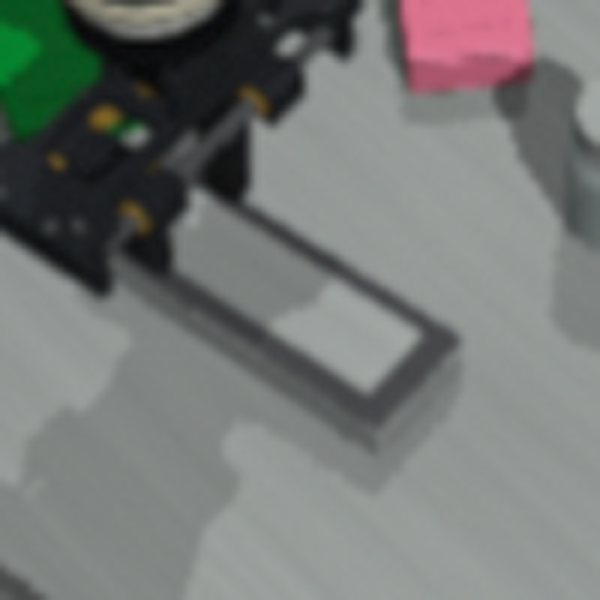

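View pics/t3z.png

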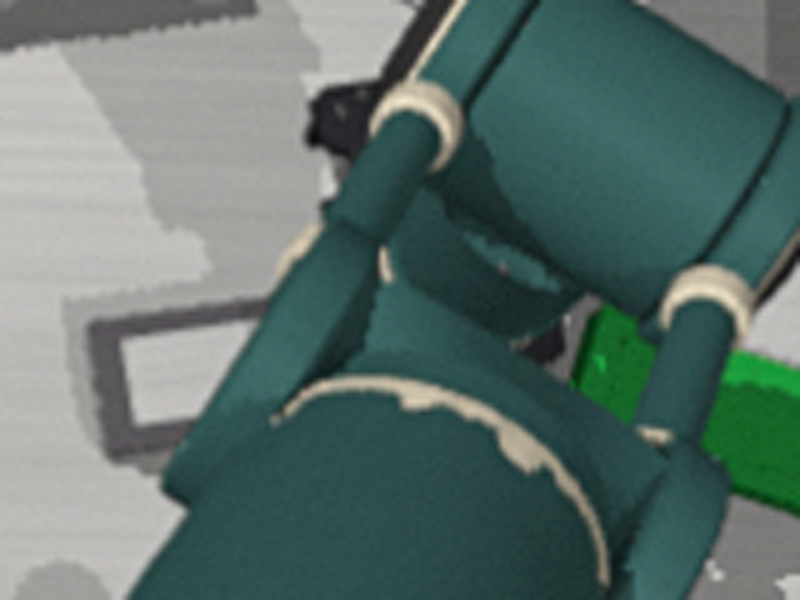

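Run:
```python
from m import *
c=load("scene3.npz"); im=c["image"].copy()
im=cv2.resize(im[130:230,190:290],(600,600),interpolation=cv2.INTER_CUBIC)
f=lambda P:(((proj(c,P)-[190,130]+.5)*6-.5)).round().astype(int)
d=np.array([np.cos(np.radians(100.3)),np.sin(np.radians(100.3)),0]);l=np.array([-d[1],d[0],0]);t=np.array([.5593,-.2775,0])
cor=[t+a*.09*d+b*.031*l+[0,0,.03] for a,b in((1,1),(1,-1),(-1,-1),(-1,1))]
cv2.polylines(im,[f(cor).reshape(-1,1,2)],True,(0,255,255),1)
s=manip.state();p=s["tool_pos"];y=R.from_rotvec(s["tcp_rot"]).as_matrix()[:,1]
for k in(-1,1):
    for z in(0,.02,.04): cv2.circle(im,tuple(int(i) for i in f(p+k*.02*y+[0,0,z])[0]),4,(0,0,255),-1)
cv2.imwrite("pics/s3p.png",im)
s0=load("scene0.npz")["image"]; cv2.imwrite("pics/s0z.png",cv2.resize(s0[130:230,190:290],(600,600),interpolation=cv2.INTER_CUBIC))
```

```text
(no output)
```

View pics/s3p.png

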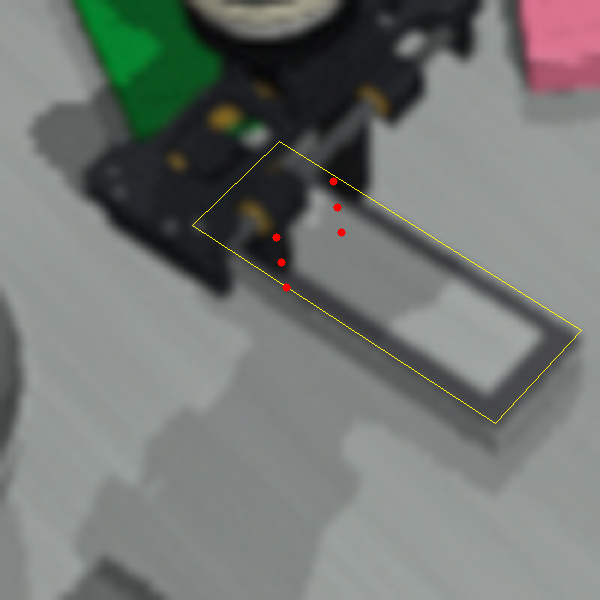

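View pics/s0z.png

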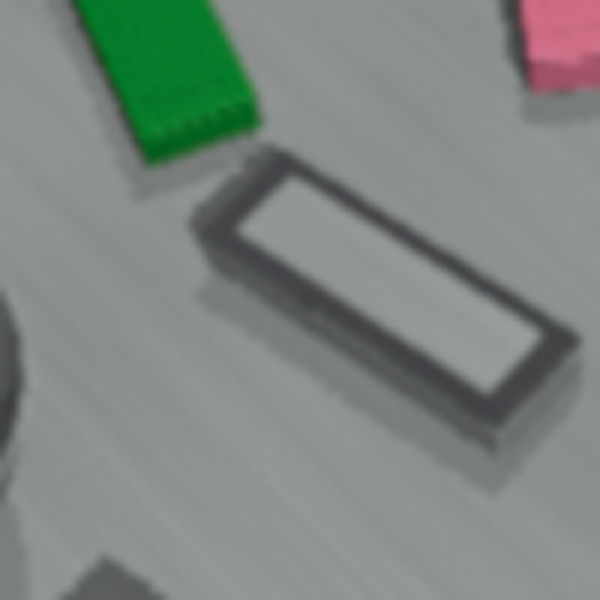

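Run:
```python
from m import *
c=load("scene3.npz"); W=cloud(c); np.set_printoptions(linewidth=220,suppress=True)
for u in(234,236):
    for v in range(164,184): print(u,v,c["image"][v,u],W[v,u].round(3))
for u in(247,249):
    for v in range(150,170): print(u,v,c["image"][v,u],W[v,u].round(3))
```

```text
234 164 [34 36 36] [ 0.609 -0.284  0.122]
234 165 [32 47 50] [ 0.612 -0.28   0.123]
234 166 [31 58 66] [ 0.613 -0.279  0.122]
234 167 [29 60 73] [ 0.613 -0.28   0.116]
234 168 [27 48 57] [ 0.613 -0.28   0.112]
234 169 [24 29 30] [ 0.613 -0.282  0.105]
234 170 [26 23 21] [ 0.602 -0.303  0.07 ]
234 171 [25 23 21] [ 0.601 -0.304  0.064]
234 172 [23 22 19] [ 0.602 -0.304  0.061]
234 173 [26 24 22] [ 0.601 -0.306  0.053]
234 174 [41 39 38] [ 0.601 -0.307  0.047]
234 175 [61 60 58] [ 0.602 -0.308  0.042]
234 176 [80 79 77] [ 0.598 -0.316  0.026]
234 177 [89 90 87] [ 0.598 -0.317  0.02 ]
234 178 [92 92 89] [ 0.598 -0.317  0.015]
234 179 [95 96 93] [ 0.598 -0.319  0.008]
234 180 [106 107 104] [ 0.599 -0.317  0.007]
234 181 [121 123 119] [ 0.598 -0.321 -0.004]
234 182 [129 131 127] [ 0.601 -0.317 -0.001]
234 183 [131 133 129] [ 0.602 -0.315 -0.003]
236 164 [36 32 30] [ 0.606 -0.279  0.123]
236 165 [33 29 28] [ 0.608 -0.276  0.124]
236 166 [29 28 27] [ 0.609 -0.276  0.12 ]
236 167 [29 28 27] [ 0.609 -0.277  0.115]
236 168 [28 26 25] [ 0.609 -0.278  0.11 ]
236 169 [27 26 24] [ 0.609 -0.278  0.1
[... 1607 characters left out ...]
  -0.314  0.079]
249 154 [24 21 21] [ 0.538 -0.317  0.071]
249 155 [23 21 20] [ 0.539 -0.316  0.068]
249 156 [23 21 21] [ 0.539 -0.316  0.063]
249 157 [24 23 23] [ 0.54  -0.316  0.06 ]
249 158 [22 21 21] [ 0.54  -0.316  0.056]
249 159 [21 21 20] [ 0.542 -0.314  0.055]
249 160 [22 21 21] [ 0.542 -0.315  0.05 ]
249 161 [22 21 22] [ 0.542 -0.315  0.045]
249 162 [28 27 25] [ 0.542 -0.316  0.04 ]
249 163 [42 40 40] [ 0.543 -0.315  0.037]
249 164 [61 59 59] [ 0.541 -0.32   0.026]
249 165 [85 85 83] [ 0.544 -0.316  0.027]
249 166 [109 110 107] [ 0.546 -0.313  0.027]
249 167 [125 126 123] [ 0.548 -0.31   0.028]
249 168 [128 129 126] [ 0.551 -0.306  0.029]
249 169 [128 129 126] [ 0.553 -0.304  0.029]
```

Run:
```python
from m import *
for k in "123":
    c=load(f"scene{k}.npz"); W=cloud(c); g=c["image"].max(2)
    m=(g<45)&(np.hypot(W[...,0]-.567,W[...,1]+.32)<.14); Q=W[m]
    y=np.array([np.cos(np.radians(10.3)),np.sin(np.radians(10.3))]); q=(Q[:,:2]-[.5675,-.3218])@y
    for a in range(-110,111,10):
        s=(q*1000>=a)&(q*1000<a+10)
        if s.sum()>3: print(k,a,s.sum(),np.percentile(Q[s,2],[2,50,98]).round(3))
c=load("scene1.npz");cv2.imwrite("pics/s1z.png",cv2.resize(c["image"][80:205,180:305],(600,600),interpolation=cv2.INTER_CUBIC))
```

```text
1 -90 30 [0.195 0.208 0.211]
1 -80 72 [0.171 0.207 0.21 ]
1 -70 84 [0.177 0.199 0.209]
1 -60 71 [0.116 0.187 0.406]
1 -50 96 [0.11  0.146 0.545]
1 -40 50 [0.198 0.222 0.257]
1 -30 50 [0.2   0.222 0.264]
1 -20 45 [0.2   0.228 0.265]
1 -10 45 [0.204 0.229 0.265]
1 0 55 [0.201 0.249 0.453]
1 10 166 [0.205 0.222 0.458]
1 20 161 [0.202 0.264 0.462]
1 30 318 [0.206 0.367 0.464]
1 40 244 [0.123 0.438 0.467]
1 50 221 [0.115 0.438 0.465]
1 60 115 [0.122 0.209 0.455]
1 70 122 [0.175 0.208 0.211]
1 80 124 [0.172 0.207 0.211]
1 90 103 [0.19  0.203 0.21 ]
2 -110 74 [0.46  0.474 0.49 ]
2 -100 7 [0.442 0.446 0.447]
2 -90 28 [0.134 0.143 0.51 ]
2 -80 60 [0.107 0.141 0.147]
2 -70 32 [0.132 0.141 0.145]
2 -60 13 [0.122 0.14  0.143]
2 -50 35 [0.11  0.124 0.144]
2 -40 97 [0.054 0.124 0.493]
2 -30 86 [0.04  0.078 0.191]
2 -20 33 [0.136 0.181 0.201]
2 -10 39 [0.136 0.158 0.199]
2 0 46 [0.134 0.163 0.22 ]
2 10 139 [0.139 0.155 0.396]
2 20 125 [0.136 0.198 0.396]
2 30 318 [0.056 0.287 0.399]
2 40 264 [0.055 0.359 0.402]
2 50 206 [0.11  0.372 0.4  ]
2 60 80 [0.139 0.143 0.386]
2 70 88 [0.134 0.142 0.145]
2 80 91 [0.109 0.141 0.145]
2 90 83 [0.124 0.14  0.145]
3 -110 71 [0.457 0.474 0.492]
3 -100 5 [0.443 0.444 0.449]
3 -90 35 [0.134 0.143 0.51 ]
3 -80 56 [0.107 0.14  0.145]
3 -70 36 [0.134 0.142 0.144]
3 -60 11 [0.136 0.141 0.145]
3 -50 26 [0.113 0.123 0.143]
3 -40 68 [0.113 0.144 0.497]
3 -30 106 [0.044 0.109 0.192]
3 -20 60 [0.042 0.139 0.2  ]
3 -10 39 [0.128 0.157 0.2  ]
3 0 44 [0.135 0.179 0.228]
3 10 141 [0.139 0.155 0.396]
3 20 134 [0.049 0.197 0.396]
3 30 351 [0.051 0.272 0.4  ]
3 40 264 [0.114 0.362 0.402]
3 50 182 [0.111 0.375 0.4  ]
3 60 76 [0.139 0.143 0.391]
3 70 82 [0.137 0.143 0.145]
3 80 81 [0.11  0.142 0.145]
3 90 89 [0.124 0.14  0.145]
```

View pics/s1z.png

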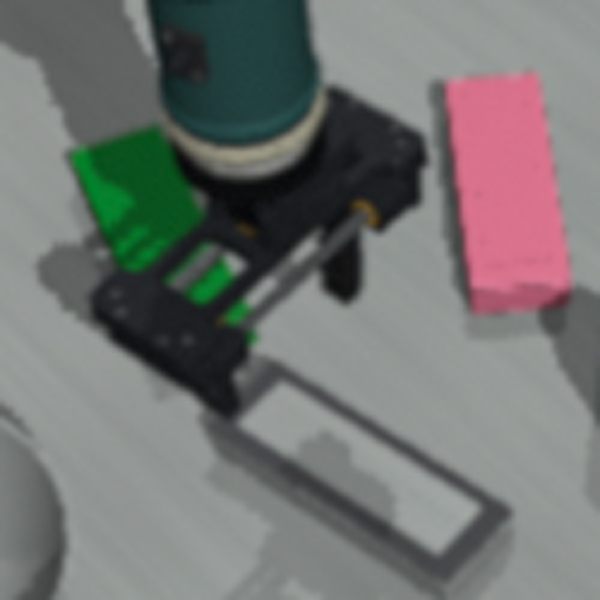

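Run:
```python
from m import *
manip.set_gripper(.088,force=15)
p=np.array([.5673,-.3218,.006])
f0=np.mean([manip.state()["contact_force"] for _ in range(3)],0); print(f0)
for z in np.arange(.001,-.0301,-.005):
    p[2]=z
    try: manip.move_linear(p,rate=.04)
    except Exception as e: print(repr(e)); break
    s=manip.state(); print(round(s["clock"],2),round(z,3),s["tool_pos"].round(4),s["contact_force"].round(2))
    if abs(s["contact_force"][2])>4: break
snap("4")
c=load("scene4.npz"); cv2.imwrite("pics/s4z.png",cv2.resize(c["image"][100:225,180:305],(600,600),interpolation=cv2.INTER_CUBIC))
```

```text
[ 0.13303341 -0.06511308 -0.91799157]
8.45 0.001 [ 5.668e-01 -3.215e-01  4.000e-04] [0.04 0.56 0.19]
8.72 -0.004 [ 0.5669 -0.3216 -0.0045] [ 0.33 -0.05 -1.06]
9.0 -0.009 [ 0.567  -0.3216 -0.0095] [-0.8  -0.11 -0.37]
9.28 -0.014 [ 0.5669 -0.3216 -0.0145] [-0.23  0.63 -0.34]
9.55 -0.019 [ 0.5669 -0.3216 -0.0195] [0.89 0.41 0.9 ]
9.82 -0.024 [ 0.5669 -0.3216 -0.0245] [ 0.59  0.51 -1.12]
10.1 -0.029 [ 0.567  -0.3216 -0.0295] [-0.2  -0.06 -0.01]
```

View pics/s4z.png

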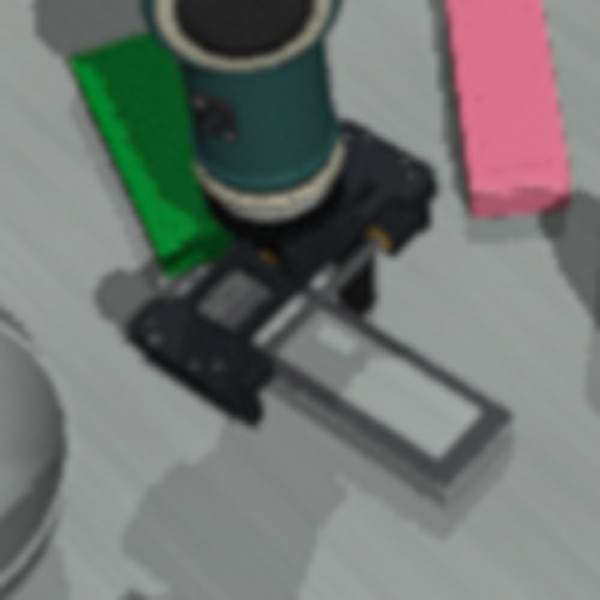

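Run:
```python
from m import *
manip.set_gripper(.05,force=15); manip.dwell(.1); print(st("clock","tool_pos","contact_force","moment","gripper_width"))
```

```text
[10.8083, [0.5672, -0.3219, -0.0289], [-1.2461, -0.9133, 0.7917], [-0.1237, 0.3087, 0.0852], 0.0615]
```

```bash
cat >> m.py <<'E'
LD=np.array([np.cos(np.radians(80)),np.sin(np.radians(80))]); LL=np.array([-LD[1],LD[0]])
H=np.array([.583,.0985]); G=H-.035*LD
def lane(x,y=0): return G+x*LD+y*LL
def tolane(p): 
    q=np.asarray(p)[:2]-G; return np.array([q@LD,q@LL])
E
python3 - <<'E'
from m import *
z=manip.state()["tool_pos"][2]
t=lane(-.165-.045); print(t)
try:
    manip.move_linear([*t,-.029],rate=.12,rot=orient(-10))
except Exception as e: print(repr(e))
manip.dwell(.1); print(st("clock","tool_pos","contact_force","moment","gripper_width"))
snap("5")
c=load("scene5.npz"); cv2.imwrite("pics/s5z.png",cv2.resize(c["image"][150:300,260:410],(600,600),interpolation=cv2.INTER_CUBIC))
c=load("top5.npz"); cv2.imwrite("pics/t5z.png",cv2.resize(c["image"][150:300,130:330],(800,600),interpolation=cv2.INTER_CUBIC))
E
```

```text
[ 0.5404562 -0.1427779]
[12.5667, [0.5402, -0.1422, -0.029], [-1.9129, 4.7974, 3.8327], [0.5506, 0.2631, 0.1565], 0.0619]
```

View pics/s5z.png

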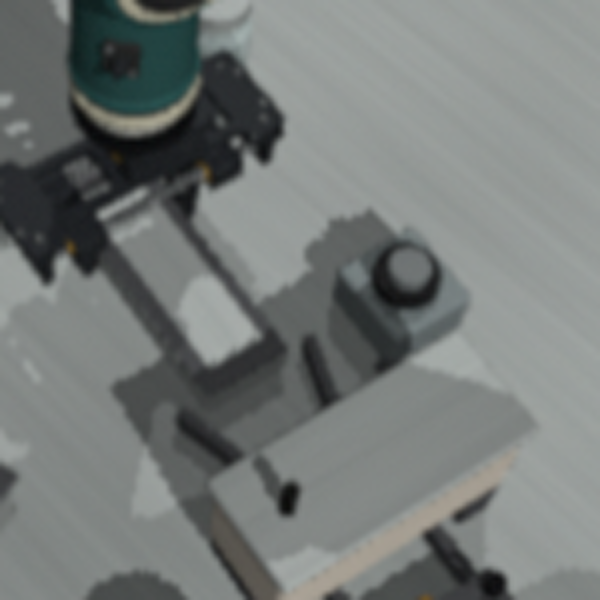

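View pics/t5z.png

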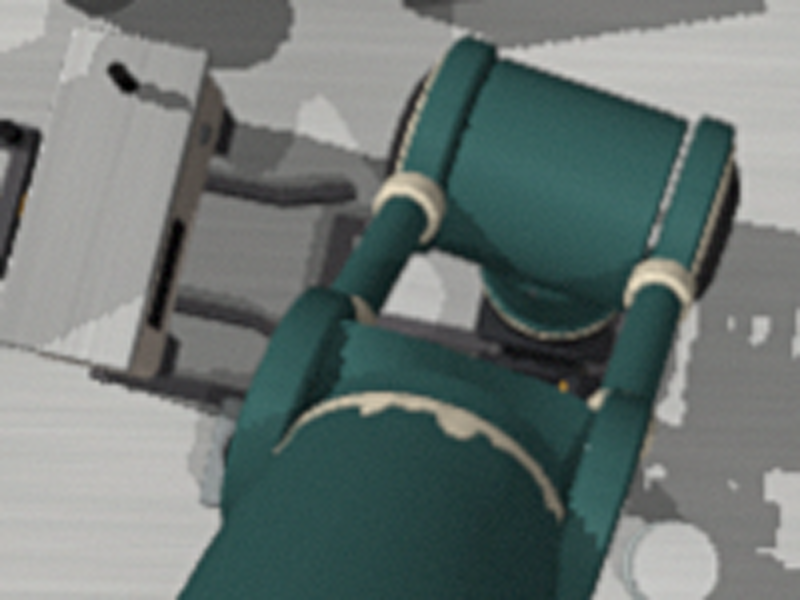

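```bash
cat > rel.py <<'E'
from m import *
def lc(c,pts,z,head,s,off):
    p=(np.array(pts,float)+.5)/s-.5+off; P=onplane(c,p,z)[:,:2]-np.array(head)+.035*LD
    return np.c_[P@LD,P@LL].round(4)*1000
if __name__=="__main__":
    c=load("scene5.npz"); h=(.5835,.1013)
    print("rail tips",lc(c,[(183,415),(310,342),(322,398),(235,455)],.02,h,4,(260,150)).tolist())
    print("nose top",lc(c,[(197,375),(284,343)],.03,h,4,(260,150)).tolist())
    from edge import refine,line
    for a,b in(((125,275),(190,365)),((205,240),(275,332)),((175,218),(255,328)),((125,255),(200,355))):
        p=(np.array([a,b],float)+.5)/4-.5+[260,150]; q=refine(c,p[0],p[1],half=2,margin=.05)
        l=line(onplane(c,q,.03)); P=l[0]/1000-h+.035*LD; print("edge",np.degrees(np.arctan2(l[1][1],l[1][0])).round(1),l[2].round(2),(P@LL).round(4), (P@LD).round(3))
E
python3 rel.py
python3 - <<'E'
import cv2,numpy as np
c=np.load("scene5.npz",allow_pickle=True)["image"]
a=cv2.resize(c[190:265,280:355],(600,600),interpolation=cv2.INTER_CUBIC); a=cv2.convertScaleAbs(a,alpha=1.7); cv2.imwrite("pics/s5y.png",a)
E
```

```text
rail tips [[-75.7, -48.5], [-74.6, 47.5], [-38.9, 30.8], [-36.5, -36.6]]
nose top [[-90.0, -28.9], [-79.2, 29.4]]
edge 79.3 0.0 -0.0231 -0.134
edge 75.3 1.66 0.0287 -0.133
edge 80.2 0.44 0.0204 -0.144
edge 80.8 0.55 -0.0203 -0.143
```

View pics/s5y.png

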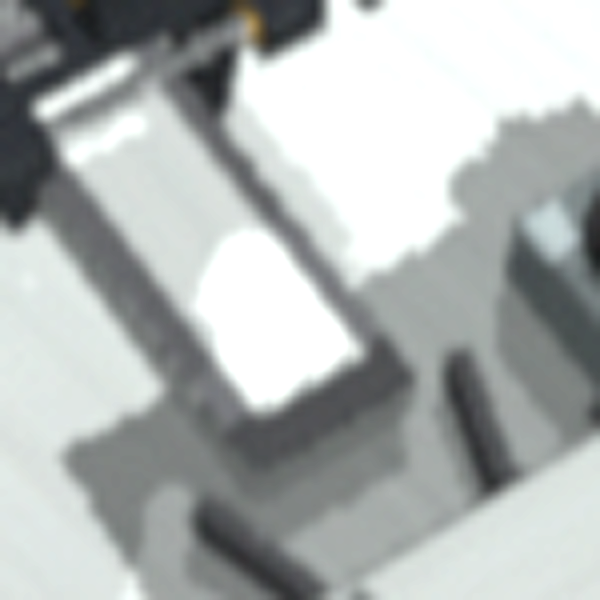

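Run:
```python
from m import *
s=manip.state()["contact_force"]; print(s)
for x in(-.15,-.135):
    manip.move_linear([*lane(x-.045),-.029],rate=.06,rot=orient(-10)); print(st("clock","contact_force","tool_pos"))
manip.set_gripper(.088,force=15); manip.dwell(.1); print(st("clock","contact_force","gripper_width","tool_pos"))
p=manip.state()["tool_pos"]; manip.move_linear([p[0],p[1],.03],rate=.15)
b=lane(-.135-.09-.03); manip.move_linear([*b,.03],rate=.15); manip.set_gripper(0.0,force=15)
snap("6"); print(st("clock","contact_force","gripper_width","tool_pos"))
c=load("scene6.npz"); cv2.imwrite("pics/s6z.png",cv2.resize(c["image"][150:300,250:400],(600,600),interpolation=cv2.INTER_CUBIC))
```

```text
[-1.57832779  5.44566815  4.19306565]
[13.0667, [1.562, -0.3833, 1.3796], [0.5437, -0.1278, -0.0289]]
[13.4667, [1.216, 0.8468, 2.128], [0.5459, -0.1126, -0.0289]]
[14.125, [0.8079, 0.884, -0.4775], 0.088, [0.5456, -0.1133, -0.029]]
[16.7167, [-0.4431, 0.7182, 0.6541], 0.0007, [0.5327, -0.1871, 0.03]]
```

View pics/s6z.png

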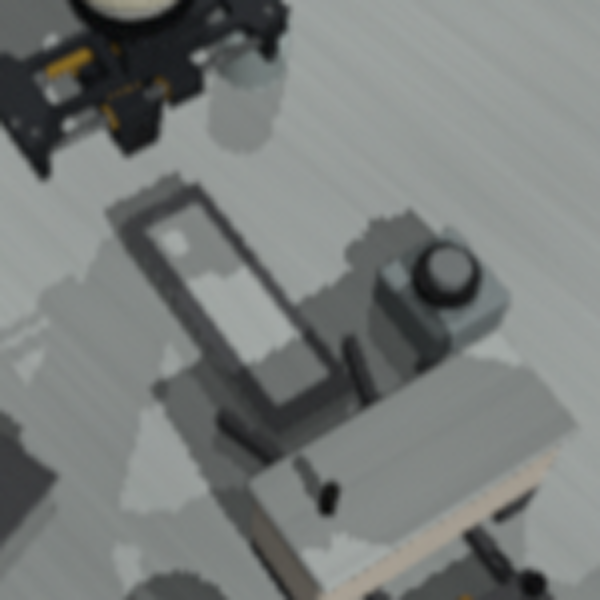

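```bash
cat >> m.py <<'E'
def force(n=6,dt=.01):
    F=[]
    for _ in range(n): manip.dwell(dt); F.append(manip.state()["contact_force"])
    return np.mean(F,0)
def push(F): return -(F[0]*LD[0]+F[1]*LD[1]), -(F[0]*LL[0]+F[1]*LL[1]), F[2]
E
python3 - <<'E'
from m import *
ZP=-.023
manip.move_linear([*lane(-.247),ZP],rate=.12,rot=orient(-10))
F0=force(); np.save("F0.npy",F0); print("F0",F0.round(2),st("clock"))
x=-.247
while x<-.103:
    x=min(x+.012,-.103)
    manip.move_linear([*lane(x),ZP],rate=.05,rot=orient(-10))
    s=manip.state(); f=push(s["contact_force"]-F0)
    print(round(s["clock"],2),round(x,3),tolane(s["tool_pos"]).round(4),np.round(f,1))
    if f[0]>13 or abs(f[1])>8: print("STOP"); break
snap("7")
c=load("scene7.npz"); cv2.imwrite("pics/s7z.png",cv2.resize(c["image"][150:330,260:440],(600,600),interpolation=cv2.INTER_CUBIC))
E
```

```text
F0 [0.33 0.24 0.47] [17.3667]
17.76 -0.235 [-0.2346 -0.0003] [-0.1 -0.   0.3]
18.15 -0.223 [-2.223e-01  1.000e-04] [ 0.6 -0.1 -0.4]
18.54 -0.211 [-0.2102  0.0003] [-0.8 -1.  -0.6]
18.93 -0.199 [-1.983e-01  1.000e-04] [ 0.2 -0.2 -1.1]
19.32 -0.187 [-1.864e-01  1.000e-04] [ 0.1 -0.2 -0.4]
19.72 -0.175 [-1.743e-01  1.000e-04] [-0.1  0.2 -0.1]
20.11 -0.163 [-0.1623  0.    ] [ 0.6 -0.7 -1.1]
20.5 -0.151 [-0.1503  0.    ] [ 0.5 -0.5 -0.7]
20.89 -0.139 [-0.1383  0.    ] [ 0.1  0.6 -0.3]
21.28 -0.127 [-0.1263  0.    ] [0.6 0.4 0.6]
21.68 -0.115 [-0.1143  0.    ] [ 0.9  0.2 -0.9]
22.07 -0.103 [-0.1023  0.    ] [ 0.6 -0.5 -0.7]
```

View pics/s7z.png

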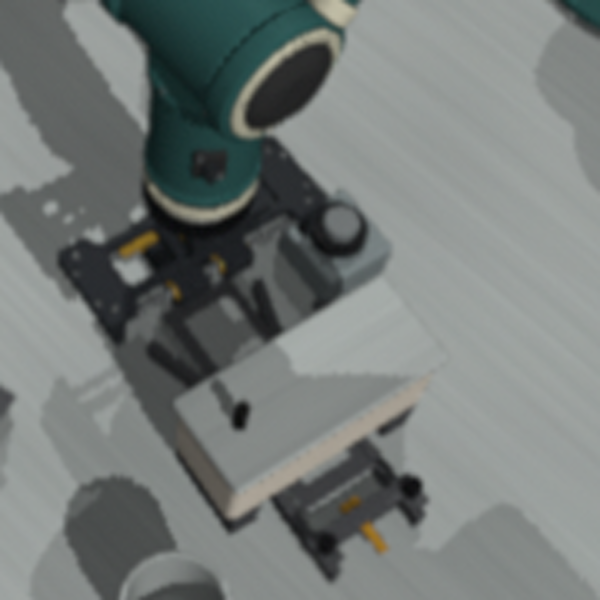

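Run:
```python
from m import *
ZP=-.023; F0=np.load("F0.npy"); x=-.103; n=0
while x<-.060:
    x+=.0006
    manip.move_linear([*lane(x),ZP],rate=.015,rot=orient(-10))
    F=force(3,.004); f=push(F-F0); s=manip.state(); n+=1
    if n%6==0 or f[0]>2: print(round(s["clock"],2),round(x,4),tolane(s["tool_pos"]).round(4),np.round(f,1))
    if f[0]>3.5 or abs(f[1])>6: print("STOP"); break
```

```text
22.92 -0.1012 [-0.1016 -0.    ] [ 3.6 -0.4 -0.4]
STOP
```

Run:
```python
from m import *
ZP=-.023; F0=np.load("F0.npy"); x=-.1012; n=0
while x<-.060:
    x+=.0006
    manip.move_linear([*lane(x),ZP],rate=.015,rot=orient(-10))
    F=force(3,.004); f=push(F-F0); s=manip.state(); n+=1
    if n%4==0 or f[0]>6: print(round(s["clock"],2),round(x,4),tolane(s["tool_pos"]).round(4),np.round(f,1))
    if f[0]>8 or abs(f[1])>6: print("STOP"); break
```

```text
23.92 -0.0988 [-0.0987  0.    ] [ 3.  -0.5  0.7]
24.92 -0.0964 [-0.0963 -0.    ] [ 3.  -0.7  0.1]
25.92 -0.094 [-0.0939 -0.    ] [ 2.6 -1.2  0.3]
26.92 -0.0916 [-0.0916 -0.    ] [ 3.8 -0.6  0.3]
27.92 -0.0892 [-0.0891  0.    ] [ 4.3 -0.1  0.2]
28.92 -0.0868 [-0.0867 -0.    ] [ 5.  -0.6 -0.4]
29.92 -0.0844 [-0.0854  0.    ] [ 7.4 -0.2  1.2]
30.17 -0.0838 [-0.0854 -0.    ] [10.4 -0.5  1.1]
STOP
```

Run:
```python
from m import *
ZP=-.023; F0=np.load("F0.npy")
manip.move_linear([*lane(-.0832),ZP],rate=.015,rot=orient(-10))
f=push(force(4)-F0); print(np.round(f,1),st("clock"),tolane(manip.state()["tool_pos"]).round(4))
if f[0]<12.5:
    manip.move_linear([*lane(-.0829),ZP],rate=.015,rot=orient(-10))
for _ in range(3):
    print(np.round(push(force(10,.02)-F0),1),st("clock"),tolane(manip.state()["tool_pos"]).round(4))
```

```text
[13.  -0.2  1.6] [30.45] [-0.0854  0.    ]
[13.  -0.4  1.5] [30.6167] [-0.0854 -0.    ]
[13.  -0.3  1.2] [30.7833] [-0.0854  0.    ]
[12.9 -0.2  1.2] [30.95] [-0.0854  0.    ]
```

Run:
```python
from m import *
ZP=-.023
manip.move_linear([*lane(-.095),ZP],rate=.05,rot=orient(-10))
manip.move_linear([*lane(-.16),ZP],rate=.12,rot=orient(-10))
manip.move_linear([*lane(-.16),.09],rate=.2,rot=orient(-10))
snap("8"); print(st("clock","contact_force"))
c=load("scene8.npz"); cv2.imwrite("pics/s8z.png",cv2.resize(c["image"][190:330,280:420],(600,600),interpolation=cv2.INTER_CUBIC))
c=load("top8.npz"); cv2.imwrite("pics/t8z.png",cv2.resize(c["image"][140:300,100:260],(600,600),interpolation=cv2.INTER_CUBIC))
```

```text
[32.8417, [-1.1114, -0.2956, -0.094]]
```

View pics/s8z.png

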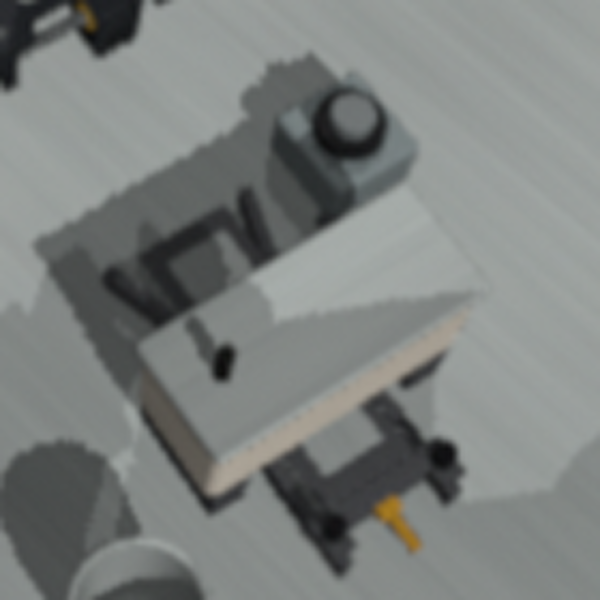

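View pics/t8z.png

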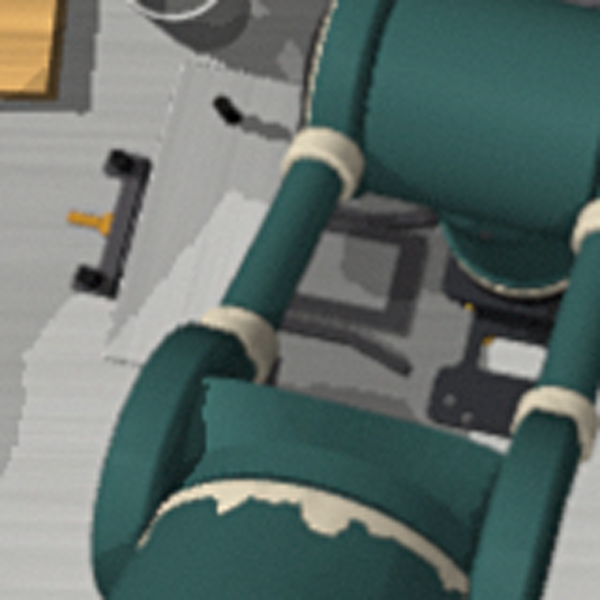

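Run:
```python
from m import *
k=np.array([.4515,.0167]); print(tolane(k))
manip.move_linear([*k,.09],rate=.2,rot=orient(-10))
manip.move_linear([*k,.04],rate=.12,rot=orient(-10))
F0=force(); print(F0.round(2),st("clock","tool_pos"))
z=.04; 
while z>.008:
    z-=.0015
    manip.move_linear([*k,z],rate=.03,rot=orient(-10))
    s=manip.state(); f=s["contact_force"]-F0
    print(round(s["clock"],2),round(z,4),round(s["tool_pos"][2],4),f.round(1))
    if f[2]>8: break
```

```text
[-0.06839201  0.1152978 ]
[0.15 0.39 0.14] [34.3417, [0.4524, 0.0164, 0.0405]]
34.59 0.0385 0.0391 [-1.1  0.1  0.7]
34.84 0.037 0.037 [ 0.3 -0.6  0. ]
35.09 0.0355 0.0353 [-0.  -0.4 -0.3]
35.34 0.034 0.0338 [-0.2 -1.1 -0.9]
35.59 0.0325 0.0323 [ 0.3 -0.6 -0.7]
35.84 0.031 0.031 [ 0.4 -0.9  0.4]
36.09 0.0295 0.0297 [-0.4  0.   1.7]
36.34 0.028 0.0281 [-0.7 -0.5  3.2]
36.59 0.0265 0.0266 [ 0.9 -0.5  4. ]
36.84 0.025 0.0252 [-0.8  0.4  4. ]
37.09 0.0235 0.0248 [-5.2 -1.2 14.5]
```

Run:
```python
from m import *
manip.dwell(.2); print(st("clock","contact_force","tool_pos"))
k=np.array([.4515,.0167])
manip.move_linear([*k,.09],rate=.1,rot=orient(-10))
manip.move_linear([*lane(-.22,.06),.15],rate=.25,rot=orient(-10))
manip.dwell(.2); snap("9"); print(st("clock","contact_force"))
c=load("scene9.npz"); cv2.imwrite("pics/s9z.png",cv2.resize(c["image"][190:330,280:420],(600,600),interpolation=cv2.INTER_CUBIC))
s0=load("scene0.npz"); 
for n,u,v in(("scene",360,218),):
    for t in("0","9"): print(t,np.nanmedian(cloud(load(n+t+".npz"))[v-1:v+2,u+1:u+4,2]))
```

```text
[37.2917, [-5.2141, -0.4161, 15.1715], [0.4518, 0.0167, 0.0248]]
[39.25, [-0.2208, -0.6218, 0.7941]]
0 0.060570406561531565
9 0.058561390383631395
```

View pics/s9z.png

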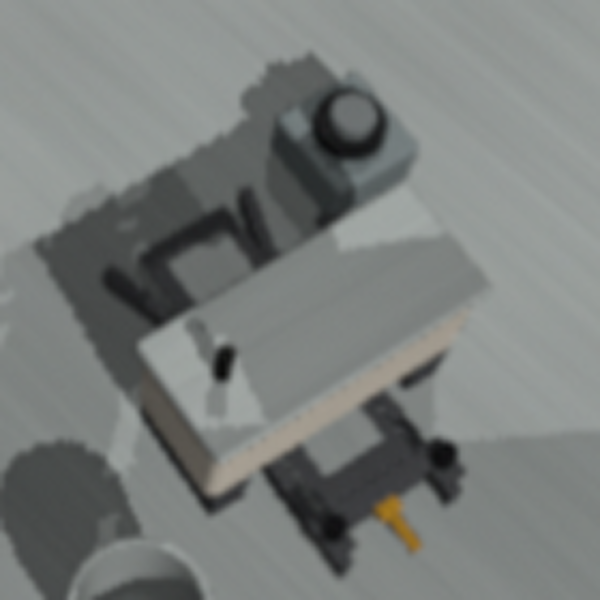

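View pics/top9.png

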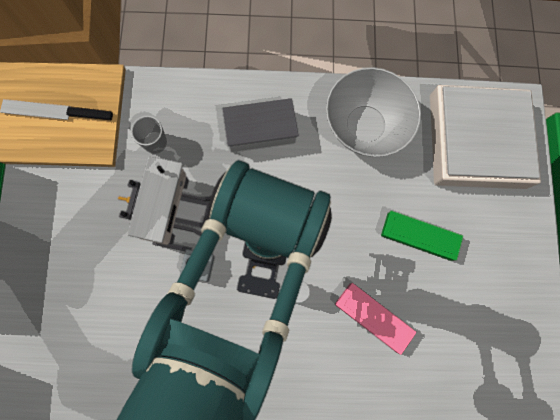

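View pics/scene9.png

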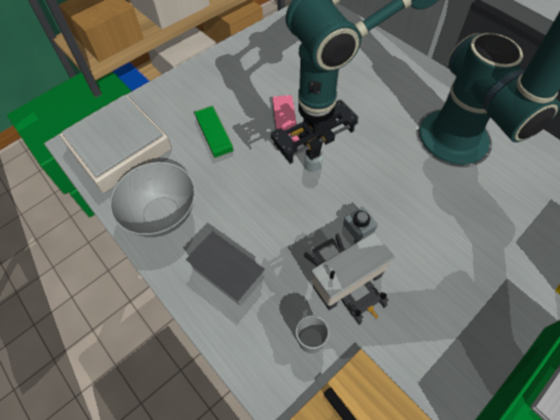

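Run:
```python
from m import *
print(st("clock","contact_force","joint_velocities")); order.close_job()
```

```text
[39.25, [-0.2208, -0.6218, 0.7941], [-0.0041, -0.0012, -0.0074, 0.0003, -0.0002, 0.0012]]
the job is handed in; nothing more can be done
```

The tin is home on the stop, the start key was pressed fully down and released, and the job was handed in at about 39 s. It reports no verdict.

- **Feeding:** I gripped the tin, slid it along the table into the mouth of the rails, released it, and pushed its end face with the shut fingers. It took about 3 to 5 N to slide.
- **Pressing home:** The tin stopped dead with the finger 85 mm in front of the head. I held about 13 N there for 0.5 s, which is roughly 8 to 10 N after sliding friction. I then backed off.
- **Start key:** It gave about 6 mm of spring travel, with the force rising to about 4 N. It then hit its hard stop at about 15 N, and I let go.

**Last pictures:**
- The tin lies straight between the rails, with its nose on the stop.
- The orange tongue rod sticks out about 7 mm further behind the stop than at the start.
- The key looks fully up. Its top reads 58.6 mm against 60.6 mm before, a difference within depth noise.
- The deep tin and the cup look unmoved. The jar is partly hidden by the gripper, but what shows is in its old place.

**What disagreed:**
- **Tool height:** The real fingertips are about 35 mm higher than the reported TCP, so my first grip closed above the tin without touching it. I found the offset from the depth picture and a slow, force-checked descent, and allowed for it after that.
- **Cameras:** The two views differed by about 6 mm in y, so I used their average and positions relative to the gantry.

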